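# Turn a base plate over on the turning fence

### The job

The square base plate lies upside down in front of the curved turning fence, with its four feet in the air. Push it up the curve of the fence until it leans there on edge, then tip it over backwards, away from the fence, and lower it gently, without letting it slam down, so that it stands on its four feet on the bench in front of the fence. Leave the loose things beside it where they are.

Things in the scene. Friction and masses are not known exactly. Their poses are not given: they have to be found in the camera images.
- plate: square aluminium base plate, 120 x 120 x 10 mm, about 0.3 to 0.55 kg, loose, too wide for a gripper when it lies flat. Origin: centre of its plain face; x and y run along the sides, x roughly as the fence's x at the start; z points through the plate to the side with the feet (up at the start, down at the end). Friction with bench and fence is about 0.5 to 0.65
- plate_feet (a point): centre of the plate's other face, 10 mm from its plain face. On this face stand four dark domed feet, 20 mm wide and 6 mm high, at x = +-42 mm, y = +-44 mm from here; between them it is smooth. When the plate stands on its feet this point is 6 mm and the plain face 16 mm above the bench
- fence: turning fence fixed to the bench: bare steel sheet, 170 mm wide along its y, curving up out of the bench. Origin: middle of the toe line at bench height, where the sheet starts; x points from the open side into the fence (to the robot's left or half left); z up. Inner face: slope 30 degrees at the toe, steepening on a 158 mm arc to 65 degrees at the top edge. A plate pushed flat against the toe rides up it
- fence_top (a point): middle of the fence's top edge (4 mm thick), 64 mm past the toe line and 70 mm above the bench. Lower stay bars and a foot flange reach back to 121 mm past the toe. With its lower edge at the toe the plate leans steadily by itself, about 45 degrees up, its upper edge some 15 mm higher than this edge, some 15 to 20 mm behind it, and free to be hooked from behind
- magnet: bystander: welding magnet, 24 x 46 x 66 mm high, standing; origin at the centre of its underside
- coupon: bystander: small steel test coupon with a weld bead, 30 x 60 x 8 mm, lying flat; origin at the centre of its underside
- hex_key: bystander: bright hex key, 33 x 113 x 7 mm, lying flat; origin at the centre of its underside
- tape: bystander: tape measure, 32 x 82 x 60 mm high, standing; origin at the centre of its underside
Things that resemble listed ones, but are neither listed nor needed, are in the scene too. Leave any red or turquoise look-alike of the plate alone.

How it is judged (in metres and radians):
On the way:
1. the plate leans on edge against the fence, at least 35 degrees up, with its feet side away from the fence (angle between plate's own z axis and vertical between 0.61 and 1.6 rad and contact force between plate and fence above 0.2 N and x of plate in the frame of fence above 0 m), for 0.2 s.
At the end, for the whole second after the job is handed in: the plate stands level (within 4 degrees) and at rest on its four feet on the bench, plain face up and 12 to 20 mm above the bench, in front of the fence (its centre 20 to 220 mm before the toe line and within 90 mm of the fence's middle) (angle between plate's own z axis and vertical above 3.07 rad and height (world z) of plate between 0.012 and 0.02 m and x of plate in the frame of fence between -0.22 and -0.02 m and y of plate in the frame of fence between -0.09 and 0.09 m and linear speed of plate below 0.02 m/s and angular speed of plate below 0.1 rad/s); the robot touches nothing.
It fails at once if the plate was let fall or slammed down (it turned faster than 8 rad/s) (angular speed of plate above 8 rad/s).
It fails at once if a bystander was moved by more than 20 mm (distance of any of magnet, coupon, hex_key, tape from where it was at the start of the episode above 0.02 m).
It also fails if it takes over 72 s, if anything falls off the work surface, if the arm or the gripper's body presses on something with over 40 N, if the wrist force passes 120 N, or if a joint passes its speed limit or range.

### The arm

A 6-joint arm with a two-finger parallel gripper is mounted at the origin on the work surface; the furniture and walls round the work are solid. World frame = base frame: x ahead of the robot, y to its left, z up, the work surface at z = 0. Lengths are in m, angles in degrees, forces in N, time in s.
With the tool pointing down it reaches from about 0.375 to 0.9 m from the base axis. Payload 3.1 kg.
Tool frame: the origin (TCP) lies midway between the tips of the shut fingers; the grasp point (between the pads) lies 19 mm behind it; z points along the fingers, y is the direction in which the jaws open and shut (so a half turn about z gives the same grasp; the last joint's range is limited). The gripper opens to 87 mm and grips with 3 to 60 N. Pads are 19 mm wide; open, the fingers measure 117 mm over their backs; the gripper's body (75 mm by 190 mm) begins 51 mm behind the grasp point.
Start: joints at [65.804, 30.224, 82.088, -0, 67.689, -10.227], TCP at [0.151, 0.607, 0.223] pointing down, gripper open.
Joint ranges: [-176.69, 176.69], [-43.24, 126.21], [12.49, 139.97], [-82, 262], [0, 151.66], [-163.58, 163.58]. Speed limits (degrees/s): [159.86, 159.86, 180, 180, 180, 180].

### API

Orientations are given as a 3x3 rotation matrix whose columns are the frame's x, y, z axes.
In Python, from rig import status, vision, bot, models gives the robot as it stands.
- The arm moves only by the tool send_rows, never from a script. Its argument "moves" is a list of rows, each a list of 7 numbers: the shift along the tool's x, y, z in units of 25 mm (1.0 is 25 mm), then the turn, a rotation vector about the tool's x, y, z in units of 10 degrees (1.0 is 10 degrees), then the closure, from -1 (fully open) to 1 (shut), so that 0 is half open. In form: [[dx, dy, dz, rx, ry, rz, hand], ...]. A call has 1 to 12 rows; each row shifts and turns the commanded pose from where the row before left it, along the tool's axes as they then stand; what a row does not reach is not made up. A row lasts 1/8 s, in which the tool goes at most 62.5 mm and 10.7 degrees, less where a joint would pass 70% of its speed; a pose out of reach is approached as far as the arm can. A call is refused whole if a number of a shift passes 1 or a number of a turn 1, either way. A call with a gripper value outside its range is refused whole. The fingers move at their own pace and stop on an object; the grip force is fixed at half the most. Time passes only in rows, so rows that do not move let the fingers close. It gives the time, the measured TCP pose, the force and the opening at its end, in the units of the state.
- status.read_state(): the state, without advancing time (a new reading comes with each control period).
- vision.capture(name): name is "scene" or "top" or "wrist"; returns a dict with "img" (384x512x3 uint8, red, green, blue), "depth" (384x512 float32, m along the optical axis (not along the pixel's ray), 0 where there is no reading), "fx", "fy", "cx", "cy" (pixels), "pose" (4x4, takes a point from camera to world coordinates); the wrist camera has in their place "hand_eye" (4x4, takes a point from camera to tool coordinates, whose origin is the TCP and whose axes are the flange's). Camera axes: x right, y up, looking along -z (the intrinsics and any distortion apply to the point x, -y, -z); pixel columns grow to the right and rows downward; lengths in m; the calibration is good to about 2 mm. A picture is of the moment at which its call begins: read the wrist's pose just before it.
- bot.hand_in(): hands the job in, once; it reports no verdict.
Trained networks look in the newest picture that a camera, given by its name, has taken for a name from the list of things; names that differ only in an ending like _2 or _b are one class to them, and where a whole thing is asked for, a point or a joint stands for the part that bears it (a point fixed in the world has none). Each returns a list of dicts, best first, with "confidence" (0 to 1); they miss things now and then, are a little off and sometimes report something else, mostly with a low value. They report only what shows in the picture. A call takes as long as a camera call. They do not tell look-alikes from the thing itself.
- models.masks_of(camera, name): "mask" (384x512 bool, what is visible of it) and "extent" ([left, top, right, bottom] in pixels, round what is visible of it).
- models.landmark_of(camera, name): "point" ([column, row] in pixels: a listed point, or the origin of a listed thing).
The state is a dict: "time_s": time; "joint_positions": joint angles; "qvel": joint speeds; "tau": joint torques, N m; "position": TCP position; "tcp_rot": TCP orientation; "force": force on the tool from outside, world axes, zero at the start; "moment": the same for the moment, N m; "opening": opening from 0.0 (shut) to 1.0 (fully open).
Only numpy, scipy, OpenCV 4.12 (cv2) and the standard library are available. Lean on these libraries where they do the work, as an engineer would, in place of code of your own. Each camera call takes 0.05 s, during which the arm holds its last target.

## Working session

There is one attempt and no reset: what is moved stays moved. The work goes in short steps, Python scripts to look and compute and a tool call to move; the robot and the scene stay as the last step left them, time stands still between calls to the robot, and variables do not carry over. Pictures are saved under pics/ and viewed, and the job is handed in when it is done.

Besides the shell and the picture viewer there is one more tool, called after ">>>" as name(argument=value, ...), one argument or row to a line, values as JSON. send_rows: Moves the arm, as the interface text tells. Its arguments: {"type":"object","properties":{"moves":{"type":"array"}},"required":["moves"]}

```bash
ls -la; mkdir -p pics
cat > h.py <<'E'
import numpy as np, cv2
from rig import status, vision, bot, models
def save(name,fn):
    c=vision.capture(name); cv2.imwrite('pics/'+fn,c['img'][:,:,::-1]); return c
def wpts(c,pose=None):
    P=c['pose'] if pose is None else pose
    d=c['depth']; v,u=np.mgrid[0:384,0:512]
    x=(u-c['cx'])/c['fx']*d; y=-(v-c['cy'])/c['fy']*d
    p=np.stack([x,y,-d,np.ones_like(d)],-1)
    return (p@P.T)[...,:3]
E
python3 - <<'E'
from h import *
print(status.read_state())
for n in ['scene','top','wrist']:
    c=save(n,n+'0.png')
    print(n,{k:(v if k not in('img','depth') else v.shape) for k,v in c.items()})
    if n!='wrist':
        W=wpts(c)
        for t in ['plate','fence','magnet','coupon','hex_key','tape']:
            for m in models.masks_of(n,t)[:3]:
                q=W[m['mask']&(c['depth']>0)]
                print(n,t,round(m['confidence'],2),m['extent'],np.median(q,0).round(3),np.percentile(q,2,axis=0).round(3),np.percentile(q,98,axis=0).round(3))
        for t in ['plate','plate_feet','fence','fence_top']:
            for m in models.landmark_of(n,t)[:2]:
                u,v=np.round(m['point']).astype(int); print(n,t,m['confidence'],m['point'],W[v,u].round(4))
E
```

```text
total 12
drwxr-xr-x  3 agent agent 4096 Dec  6 17:55 .
drwxr-xr-x 23 root  root  4096 Dec  6 17:55 ..
drwxr-xr-x  2 agent agent 4096 Dec  6 17:55 pics
{'time_s': 0.0, 'joint_positions': array([ 6.58046084e+01,  3.02793522e+01,  8.21564610e+01,  3.22723237e-04,
        6.76881023e+01, -1.02267860e+01]), 'qvel': array([ 0.02737905, -0.13509991,  0.08556713,  0.04277658, -0.00422876,
        0.01063201]), 'tau': array([-1.53412653e-03, -4.40032053e+01, -1.76594085e+01,  6.32119621e-02,
        5.83498925e-02, -1.52265252e-04]), 'position': array([0.15053   , 0.6058514 , 0.22156707]), 'tcp_rot': array([[-9.70427447e-01,  2.41391333e-01, -8.91147979e-04],
       [ 2.41392664e-01,  9.70425524e-01, -1.97060669e-03],
       [ 3.89105370e-04, -2.12744740e-03, -9.99997661e-01]]), 'force': array([-0.27546955,  0.52792743, -0.32092324]), 'moment': array([-0.01856743,  0.03685224,  0.00498586]), 'opening': 1.0022541190851817}
scene {'img': (384, 512, 3), 'depth': (384, 512), 'fx': 371.54217544219347, 'fy': 371.54217544219347, 'cx': 262.3397897379697, 'cy': 181.88176944638553, 'pose': array([[ 0.8
[... 3271 characters left out ...]
.5, 291.4] [0.2817 0.2202 0.0108]
top fence 0.9 [222.2, 197.6] [0.52   0.0562 0.0029]
top fence 0.71 [195.9, 193.5] [0.5208 0.1162 0.0682]
top fence_top 0.86 [197.0, 198.9] [0.5093 0.1142 0.0617]
wrist {'img': (384, 512, 3), 'depth': (384, 512), 'fx': 324.4835774316556, 'fy': 324.4835774316556, 'cx': 260.2191676839592, 'cy': 189.81879213137947, 'hand_eye': array([[-2.82964478e-04,  9.69478542e-01,  2.45176012e-01,
         6.68682934e-02],
       [ 9.99999181e-01, -3.17765814e-05,  1.27977839e-03,
        -5.12324693e-05],
       [ 1.24850854e-03,  2.45176173e-01, -9.69477739e-01,
        -1.61153789e-01],
       [ 0.00000000e+00,  0.00000000e+00,  0.00000000e+00,
         1.00000000e+00]])}
```

View pics/scene0.png

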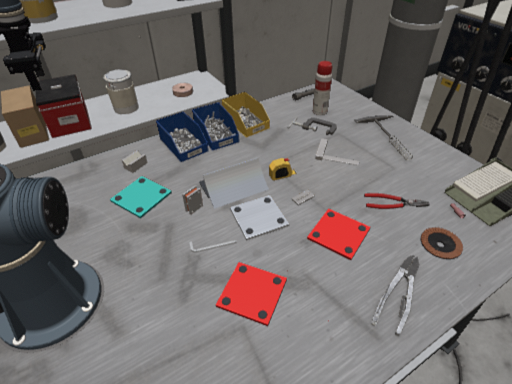

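View pics/top0.png

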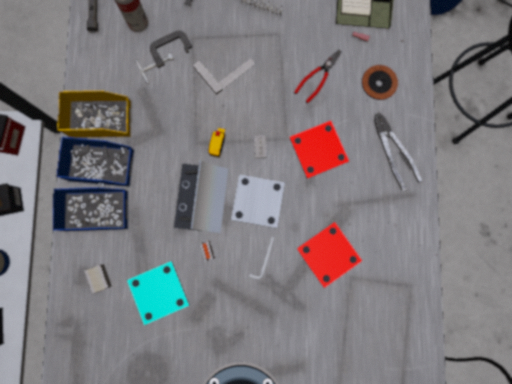

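```bash
cat > fit.py <<'E'
from h import *
from scipy.optimize import least_squares
def square(P):  # min area rect of xy points
    r=cv2.minAreaRect(P[:,:2].astype(np.float32)); return r
if __name__=='__main__':
    for n in ['scene','top']:
        c=vision.capture(n); W=wpts(c); hsv=cv2.cvtColor(c['img'],cv2.COLOR_RGB2HSV)
        for m in models.masks_of(n,'plate')+models.masks_of(n,'fence'):
            q=W[m['mask']&(c['depth']>0)]; 
            if np.hypot(*(np.median(q,0)[:2]-[.513,-.037]))<.03:
                q=q[(q[:,2]>.006)]
                r=square(q); print(n,'plate',m['confidence'],np.round(r[0],4),np.round(r[1],4),round(r[2],2))
        # fence
        F=W.reshape(-1,3); s=(abs(F[:,0]-.52)<.12)&(F[:,1]>.03)&(F[:,1]<.2)&(c['depth'].ravel()>0)
        F=F[s]; 
        a0=np.radians(30);R=.158
        def zmod(x):
            t=np.clip(np.sin(a0)+x/R,0,.9063); return np.where(x<0,0,R*(np.cos(a0)-np.sqrt(1-t*t)))
        G=F[(F[:,2]>.012)&(F[:,2]<.066)&(abs(F[:,0]-.52)<.06)&(F[:,1]<.125)]
        def res(p):
            x0,ang=p; x=(G[:,1]-x0)*np.cos(ang)-(G[:,0]-.52)*np.sin(ang); return zmod(x)-G[:,2]
        f=least_squares(res,[.055,0.],loss='soft_l1',f_scale=.003)
        print(n,'toe y at x=.52',f.x[0],'ang',np.degrees(f.x[1]),np.abs(f.fun).mean(),len(G))
        H=F[(F[:,2]>.045)&(F[:,2]<.075)&(F[:,0]>.42)&(F[:,0]<.62)]
        d=np.array([np.cos(f.x[1]),np.sin(f.x[1])]) # fence -y dir in xy is (cos,sin)
        s=(H[:,:2]-[.52,0])@d; print('along',np.percentile(s,[.5,1,2,98,99,99.5]))
E
python3 fit.py
```

```text
scene plate 0.75 [ 0.5122 -0.0374] [0.1185 0.1201] 81.29
scene toe y at x=.52 0.05214013354696117 ang -5.386111330096552 0.002363635349551665 1008
along [-0.0962431  -0.09567068 -0.09391027  0.06918501  0.07142363  0.07283069]
top plate 0.77 [ 0.515  -0.0351] [0.12   0.1204] 80.98
top plate 0.56 [ 0.5153 -0.0349] [0.1197 0.1197] 81.83
top toe y at x=.52 0.05179264776426224 ang -5.47365074739788 0.001870624229495983 951
along [-0.09402442 -0.09315343 -0.09127333  0.07153928  0.07413707  0.07430995]
```

>>> send_rows(
  moves=[
    [-1,-0.41,0,0,0,0,-1],
    [-1,-0.41,0,0,0,0,-1],
    [-1,-0.41,0,0,0,0,-1],
    [-1,-0.41,0,0,0,0,-1],
    [-1,-0.41,0,0,0,0,-1],
    [-1,-0.41,0,0,0,0,-1],
    [-1,-0.41,0,0,0,0,-1],
    [-1,-0.41,0,0,0,0,-1],
    [-1,-0.41,0,0,0,0,-1],
    [-1,-0.41,0,0,0,0,-1],
    [-1,-0.41,0,0,0,0,-1],
    [-1,-0.41,0,0,0,0,-1],
  ],
)

```text
time_s: 2.95
position: [0.413, 0.4142, 0.2226]
tcp_rot: [[-0.97, 0.241, 0.0], [0.241, 0.97, 0.0], [-0.0, 0.0, -1.0]]
force: [-0.8, -0.3, 0.5]
opening: 1.004
```

>>> send_rows(
  moves=[
    [-1,-0.41,0,0,0,0,-1],
    [-1,-0.41,0,0,0,0,-1],
    [-1,-0.41,0,0,0,0,-1],
    [0,0,0,0,0,0.9,-1],
    [0,0,0,0,0,0.9,-1],
    [0,0,0,0,0,0.9,-1],
    [0,0,0,0,0,0.9,-1],
    [0,0,0,0,0,0.9,-1],
    [0,0,0,0,0,0.9,-1],
    [0,0,0,0,0,0.9,-1],
    [0,0,0,0,0,0.9,-1],
    [0,0,0,0,0,0.9,-1],
  ],
)

```text
time_s: 4.45
position: [0.4776, 0.3668, 0.2226]
tcp_rot: [[0.092, 0.996, 0.0], [0.996, -0.092, 0.0], [0.0, 0.0, -1.0]]
force: [-0.3, -0.5, -0.3]
opening: 1.002
```

>>> send_rows(
  moves=[
    [-1,0,0,0,0,0,-1],
    [-1,0,0,0,0,0,-1],
    [-1,0,0,0,0,0,-1],
    [-1,0,0,0,0,0,-1],
    [-1,0,0,0,0,0,-1],
    [-1,0,0,0,0,0,-1],
    [-1,0,0,0,0,0,-1],
    [-1,0,0,0,0,0,-1],
    [-1,0,0,0,0,0,-1],
    [-1,0,0,0,0,0,-1],
    [-1,0,0,0,0,0,-1],
    [-1,0,0,0,0,0,-1],
  ],
)

```text
time_s: 5.95
position: [0.4517, 0.0671, 0.2228]
tcp_rot: [[0.087, 0.996, 0.001], [0.996, -0.087, -0.0], [-0.0, 0.001, -1.0]]
force: [-0.5, -0.6, 0.4]
opening: 0.997
```

>>> send_rows(
  moves=[
    [-0.9,0.3,0,0,0,0,-1],
    [-0.9,0.3,0,0,0,0,-1],
    [-0.9,0.3,0,0,0,0,-1],
    [-0.9,0.3,0,0,0,0,-1],
    [-0.9,0.3,0,0,0,0,-1],
    [-0.9,0.3,0,0,0,0,-1],
    [-0.9,0.3,0,0,0,0,-1],
    [-0.9,0.3,0,0,0,0,-1],
    [-0.4,0,0.5,0,0,0,-1],
    [0,0,1,0,0,0,-1],
    [0,0,1,0,0,0,-1],
    [0,0,1,0,0,0,-1],
  ],
)

```text
time_s: 7.45
position: [0.4941, -0.1258, 0.1337]
tcp_rot: [[0.086, 0.996, -0.001], [0.996, -0.086, 0.001], [0.001, -0.001, -1.0]]
force: [-0.2, 0.9, -0.1]
opening: 0.996
```

>>> send_rows(
  moves=[
    [0,0,1,0,0,0,-1],
    [0,0,1,0,0,0,-1],
    [0,0,1,0,0,0,-1],
    [0,0,0.5,0,0,0,-1],
    [0,0,0,0,0,0,-1],
  ],
)

```text
time_s: 8.07
position: [0.4941, -0.126, 0.0467]
tcp_rot: [[0.086, 0.996, -0.002], [0.996, -0.086, 0.001], [0.001, -0.002, -1.0]]
force: [0.8, -0.4, -0.2]
opening: 0.997
```

Run:
```python
from h import *
s=status.read_state(); print(s['position'],s['force'])
save('scene','s1.png');
c=save('wrist','w1.png')
```

```text
[ 0.49408324 -0.12596097  0.04666783] [ 0.77646058 -0.37129371 -0.18223045]
```

View pics/s1.png

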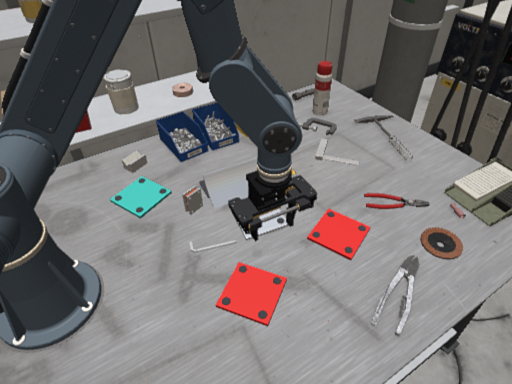

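View pics/w1.png

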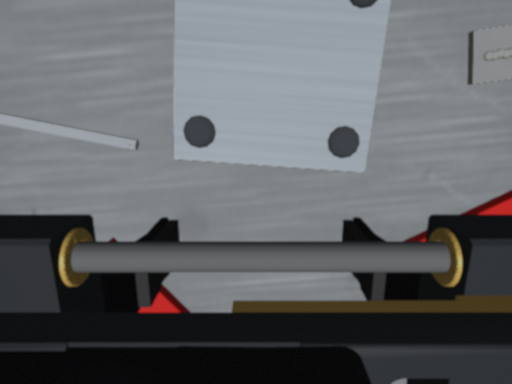

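>>> send_rows(
  moves=[
    [-0.2,0.4,0.8,0,0,0,-1],
    [0,0,0.8,0,0,0,-1],
    [0,0,0.1,0,0,0,-1],
    [0,0,0,0,0,0,-1],
  ],
)

```text
time_s: 8.68
position: [0.5048, -0.1325, 0.0058]
tcp_rot: [[0.087, 0.996, 0.001], [0.996, -0.087, -0.0], [-0.0, 0.001, -1.0]]
force: [0.5, -0.7, 0.1]
opening: 1.003
```

>>> send_rows(
  moves=[
    [0.3,0,0.07,0,0,0,-1],
    [0.35,0,0,0,0,0,-1],
    [0.35,0,0,0,0,0,-1],
    [0.35,0,0,0,0,0,-1],
    [0.35,0,0,0,0,0,-1],
    [0.35,0,0,0,0,0,-1],
    [0.35,0,0,0,0,0,-1],
    [0.35,0,0,0,0,0,-1],
    [0.35,0,0,0,0,0,-1],
    [0.35,0,0,0,0,0,-1],
  ],
)

```text
time_s: 9.93
position: [0.5122, -0.0469, 0.0033]
tcp_rot: [[0.087, 0.996, 0.0], [0.996, -0.087, -0.001], [-0.001, 0.0, -1.0]]
force: [-2.4, -6.5, 0.6]
opening: 1.0
```

Run:
```python
from h import *
s=status.read_state(); print(s['position'],s['force'])
save('scene','s2.png');
c=save('wrist','w2.png')
```

```text
[ 0.51215772 -0.0468778   0.00332453] [-2.35289604 -6.54060624  0.62028343]
```

View pics/s2.png

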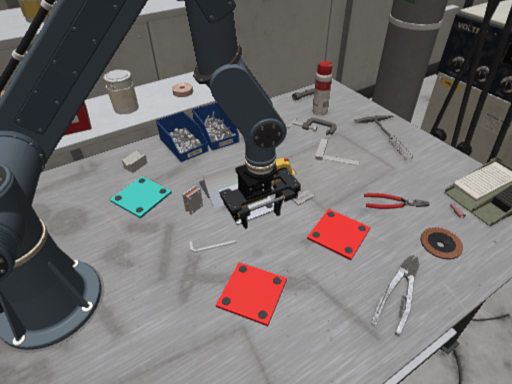

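View pics/w2.png

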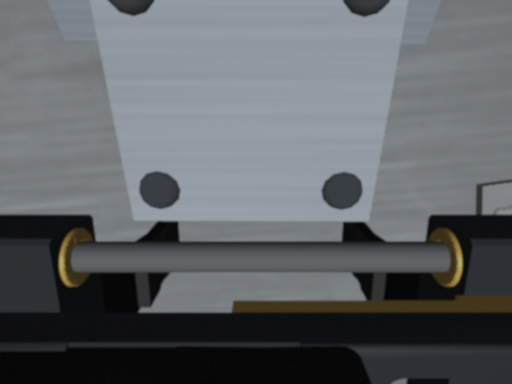

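>>> send_rows(
  moves=[
    [0.3,0,0,0,0,0,-1],
    [0.3,0,0,0,0,0,-1],
    [0.3,0,0,0,0,0,-1],
    [0.3,0,0,0,0,0,-1],
    [0.3,0,0,0,0,0,-1],
    [0.3,0,0,0,0,0,-1],
    [0.3,0,0,0,0,0,-1],
    [0.2,0,0,0,0,0,-1],
    [0.2,0,0,0,0,0,-1],
  ],
)

```text
time_s: 11.15
position: [0.517, 0.0162, 0.0032]
tcp_rot: [[0.086, 0.996, -0.001], [0.996, -0.086, 0.0], [0.0, -0.001, -1.0]]
force: [-0.1, -3.1, -2.1]
opening: 1.001
```

Run:
```python
from h import *
s=status.read_state(); print(s['position'],s['force'])
save('scene','s3.png');
c=save('wrist','w3.png')
```

```text
[0.51703979 0.01624755 0.00318183] [-0.1314251  -3.1106095  -2.08959235]
```

View pics/s3.png

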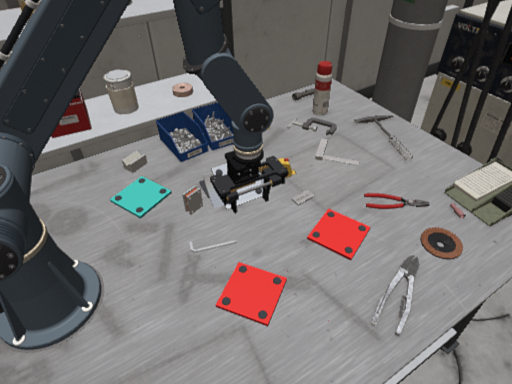

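View pics/w3.png

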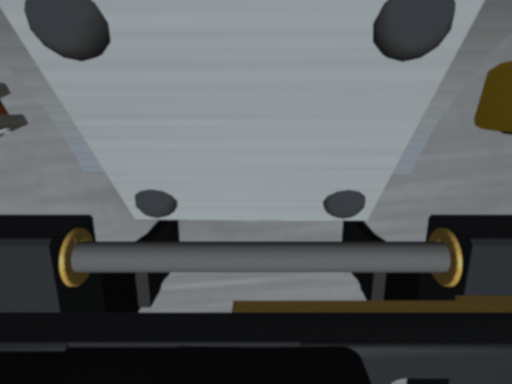

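>>> send_rows(
  moves=[
    [0.2,0,0,0,0,0,-1],
    [0.2,0,0,0,0,0,-1],
    [0.15,0,0,0,0,0,-1],
    [0.1,0,0,0,0,0,-1],
    [0,0,0,0,0,0,-1],
  ],
)

```text
time_s: 11.88
position: [0.5188, 0.0323, 0.0033]
tcp_rot: [[0.087, 0.996, -0.0], [0.996, -0.087, 0.0], [0.0, -0.0, -1.0]]
force: [-0.6, -1.7, -0.3]
opening: 0.996
```

```bash
cat > wr.py <<'E'
from h import *
O=np.array([.514,.0524,0]); Rf=np.array([[.0945,-.9955,0],[.9955,.0945,0],[0,0,1]])
def tof(p): return (p-O)@Rf
def wrist(fn):
    s=status.read_state(); T=np.eye(4); T[:3,:3]=s['tcp_rot']; T[:3,3]=s['position']
    c=save('wrist',fn); return s,c,wpts(c,T@c['hand_eye'])
E
python3 - <<'E'
from wr import *
s,c,W=wrist('w4.png'); print(s['position'],s['force'])
F=tof(W)
for v in range(0,225,25):
    print(v,[F[v,u].round(4).tolist() for u in (220,260,300)])
E
```

```text
[0.51876951 0.03230147 0.00332435] [-0.57069469 -1.70904947 -0.28721372]
0 [[0.0688, 0.0024, 0.0894], [0.0693, -0.0059, 0.0879], [0.0686, -0.0141, 0.0906]]
25 [[0.0652, 0.0031, 0.0845], [0.065, -0.006, 0.0855], [0.0652, -0.0149, 0.085]]
50 [[0.0607, 0.0037, 0.0799], [0.0608, -0.006, 0.0797], [0.0607, -0.0156, 0.0804]]
75 [[0.0553, 0.0044, 0.0754], [0.0554, -0.006, 0.0752], [0.0555, -0.0165, 0.0749]]
100 [[0.0492, 0.0053, 0.0692], [0.0493, -0.006, 0.0688], [0.0494, -0.0175, 0.0682]]
125 [[0.0417, 0.0066, 0.0599], [0.0419, -0.0061, 0.0603], [0.042, -0.0186, 0.0609]]
150 [[0.0325, 0.008, 0.0498], [0.0327, -0.0061, 0.0508], [0.0328, -0.0202, 0.0506]]
175 [[0.0209, 0.0098, 0.0375], [0.0213, -0.0062, 0.0387], [0.0211, -0.0222, 0.0373]]
200 [[0.0059, 0.0121, 0.0216], [0.0062, -0.0063, 0.0221], [0.0064, -0.0245, 0.0223]]
```

View pics/w4.png

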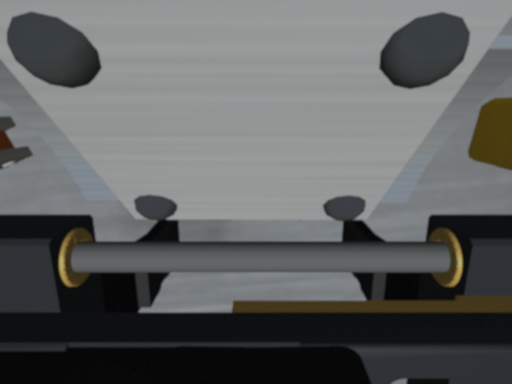

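>>> send_rows(
  moves=[
    [-0.1,0,0,0,0,0,-1],
    [-0.2,0,0,0,0,0,-1],
    [-0.4,0,0,0,0,0,-1],
    [-0.8,0,0,0,0,0,-1],
    [-1,0,0,0,0,0,-1],
    [-0.5,0,-1,0,0,0,-1],
    [0,0,-1,0,0,0,-1],
    [0,0,-1,0,0,0,0.3],
    [0,0,-1,0,0,-1,0.3],
    [0,0,-1,0,0,-1,0.3],
    [0,0,-1,0,0,-1,0.3],
    [0,0,-1,0,0,-1,0.3],
  ],
)

```text
time_s: 13.42
position: [0.5119, -0.0433, 0.1791]
tcp_rot: [[-0.578, 0.816, -0.0], [0.816, 0.578, 0.0], [0.0, 0.0, -1.0]]
force: [0.5, 0.1, -0.1]
opening: 0.52
```

Run:
```python
from wr import *
c=save('scene','s5.png'); W=wpts(c)
for m in models.masks_of('scene','plate'):
    q=tof(W[m['mask']&(c['depth']>0)]); print(m['confidence'],np.median(q,0),q.min(0),q.max(0))
print(status.read_state())
```

```text
0.88 [0.12989064 0.25333279 0.01026709] [ 0.05555347  0.17281052 -0.00074249] [0.21666358 0.33256741 0.02048879]
0.87 [0.02622538 0.01180944 0.04373761] [-0.15401585 -0.06742531 -0.00159254] [0.19027637 0.08091672 0.25188243]
0.85 [-0.28945622  0.11203289  0.0104912 ] [-0.36652248  0.03005537  0.00065124] [-0.20325146  0.18854112  0.01958469]
0.81 [-0.23897468 -0.15788091  0.01042713] [-0.31249467 -0.23986104  0.00136474] [-0.15687156 -0.08379939  0.01875878]
0.55 [-0.08106375 -0.14995881  0.00636432] [-0.09681378 -0.18252536  0.0017556 ] [-0.06171239 -0.12021206  0.01107011]
{'time_s': 13.525, 'joint_positions': array([-1.73053803e+01,  2.51017446e+01,  1.00434782e+02,  1.97498395e-03,
        5.41240570e+01, -5.23154777e+01]), 'qvel': array([ 3.09702249e-03,  2.37056179e+00,  2.07015776e+00, -3.59848180e-02,
       -1.94610478e+00,  5.87429299e+00]), 'tau': array([ 1.72523581e-01, -3.66799879e+01, -1.36537161e+01, -4.48255800e-03,
        3.44428858e-01, -5.03867045e-01]), 'position': array([ 0.51390245, -0.04384391,  0.1806973 ]), 'tcp_rot': array([[-0.57369108,  0.81905217,  0.00566405],
       [ 0.81905844,  0.57370747, -0.00173549],
       [-0.00467096,  0.00364356, -0.99998245]]), 'force': array([ 0.51530603, -0.54631374,  0.63611803]), 'moment': array([-0.06701451,  0.00444851, -0.04115723]), 'opening': 0.43165242554098016}
```

View pics/s5.png

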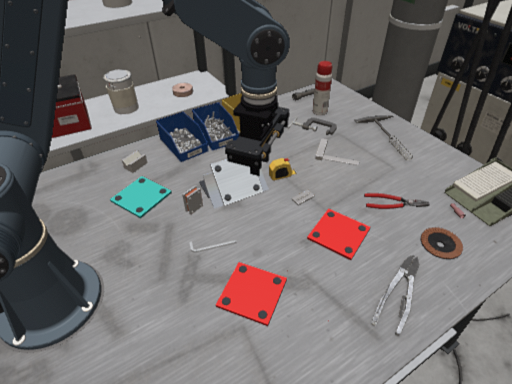

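>>> send_rows(
  moves=[
    [0,0,-0.9,0,0,-0.98,0.3],
    [0,0,-0.9,0,0,-0.98,0.3],
    [0,0,-0.9,0,0,-0.98,0.3],
    [0,0,-0.9,0,0,-0.98,0.3],
    [0,0,-0.9,0,0,-0.98,0.3],
    [0,1,0,0,0,0,0.3],
    [0,1,0,0,0,0,0.3],
    [0,1,0,0,0,0,0.3],
    [0,1,0,0,0,0,0.3],
    [0,1,0,0,0,0,0.3],
    [0,1,0,0,0,0,0.3],
    [0,1,0,0,0,0,0.3],
  ],
)

```text
time_s: 15.02
position: [0.53, 0.1316, 0.2894]
tcp_rot: [[-0.994, 0.107, -0.002], [0.107, 0.994, -0.0], [0.002, -0.0, -1.0]]
force: [0.7, 0.1, 0.2]
opening: 0.353
```

>>> send_rows(
  moves=[
    [0,1,0,0,0,0,0.3],
    [0,1,0,0,0,0,0.3],
    [0,0.9,0,0,0,0,0.3],
    [0,0,0,0.94,0,0,0.3],
    [0,0,0,0.94,0,0,0.3],
    [0,0,0,0.94,0,0,0.3],
    [0,0,0,0.94,0,0,0.3],
    [0,0,0,0.94,0,0,0.3],
    [0,0,0,0,0,0,0.3],
  ],
)

```text
time_s: 16.15
position: [0.537, 0.2044, 0.2863]
tcp_rot: [[-0.995, 0.066, -0.079], [0.103, 0.677, -0.728], [0.006, -0.733, -0.68]]
force: [-0.1, 0.1, -0.1]
opening: 0.348
```

```bash
cat > edge.py <<'E'
from wr import *
import sys
s,c,W=wrist(sys.argv[1]); F=tof(W)
p=tof(s['position']); R=Rf.T@s['tcp_rot']
print('tcp f',p.round(4)); print(R.round(3)); print(s['joint_positions'].round(1),s['force'])
T=(F-p)@R  # tool coords
m=(F[...,2]>.03)&(F[...,2]<.11)&(F[...,0]>-.01)&(F[...,0]<.1)&(abs(F[...,1])<.09)&(c['depth']>0)
np.save('T.npy',T); np.save('F.npy',F)
q=F[m]; print('n',len(q),np.percentile(q,[0.5,50,99.5],axis=0).round(4))
E
python3 edge.py w6.png; python3 -c "
from h import *;save('scene','s6.png')"
```

```text
tcp f [ 0.1535 -0.0085  0.2863]
[[ 0.008  0.68  -0.733]
 [ 1.    -0.001  0.01 ]
 [ 0.006 -0.733 -0.68 ]]
[ 28.2  38.5  71.2 -37.8  99.2 -52.3] [-0.10633513  0.09213508 -0.10960917]
n 2682 [[ 0.0144 -0.0613  0.0304]
 [ 0.0718  0.0086  0.0828]
 [ 0.091   0.0846  0.0936]]
```

View pics/w6.png

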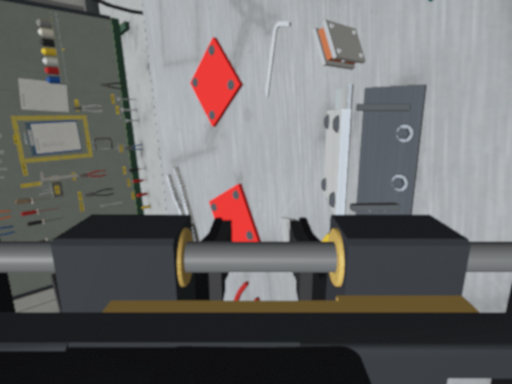

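View pics/s6.png

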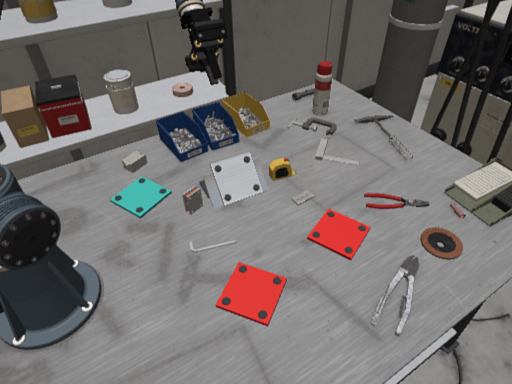

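```bash
cat > pl.py <<'E'
from wr import *
for n in ['scene','top']:
    c=vision.capture(n); W=wpts(c); ms=models.masks_of(n,'plate')
    for m in ms:
        k=cv2.erode(m['mask'].astype(np.uint8),np.ones((3,3)))>0
        q=tof(W[k&(c['depth']>0)]); q=q[(q[:,0]>-.02)&(q[:,0]<.1)&(abs(q[:,1])<.09)]
        if len(q)<200: continue
        for _ in range(3):
            A=np.c_[q[:,:2],np.ones(len(q))]; co=np.linalg.lstsq(A,q[:,2],rcond=None)[0]
            r=q[:,2]-A@co; q=q[abs(r)<max(.003,2*r.std())]
        print(n,m['confidence'],'plane',co.round(4),'elev',np.degrees(np.arctan(co[0])),'res',r.std(),'x',np.percentile(q[:,0],[1,99]),'z',np.percentile(q[:,2],[1,99]))
        for lo,hi in ((.005,.02),(.02,.04),(.04,.06)):
            t=q[(q[:,0]>lo)&(q[:,0]<hi)]; print(np.percentile(t[:,1],[1,99]).round(4),end=' ')
        print()
E
python3 pl.py
```

```text
scene 0.79 plane [1.063  0.0102 0.0162] elev 46.7480386322267 res 0.002346004929627656 x [-0.004619    0.07194939] z [0.01036314 0.09243217]
[-0.0583  0.0557] [-0.0577  0.0551] [-0.0554  0.0552] 
top 0.78 plane [1.0657e+00 6.0000e-04 1.6300e-02] elev 46.82291089325759 res 0.0019037689793411222 x [-0.00416599  0.07500395] z [0.01037358 0.09596312]
[-0.0607  0.0527] [-0.0614  0.0542] [-0.0613  0.0531]
```

>>> send_rows(
  moves=[
    [0,0,0,-0.4,0,0,0.3],
    [0.02,0.45,0.88,0,0,0,0.3],
    [0.02,0.45,0.88,0,0,0,0.3],
    [0.02,0.45,0.88,0,0,0,0.3],
    [0.02,0.45,0.88,0,0,0,0.3],
    [0.02,0.45,0.88,0,0,0,0.3],
    [0.02,0.45,0.88,0,0,0,0.3],
    [0.02,0.4,0.88,0,0,0,0.3],
    [0,0,0,0,0,0,0.3],
  ],
)

```text
time_s: 17.58
position: [0.5288, 0.1544, 0.125]
tcp_rot: [[-0.994, 0.076, -0.074], [0.106, 0.727, -0.678], [0.002, -0.682, -0.731]]
force: [0.5, 0.4, 0.3]
opening: 0.349
```

```bash
python3 edge.py w7.png; python3 -c "
from h import *;save('scene','s7.png')"
```

```text
tcp f [ 0.1029 -0.0051  0.125 ]
[[ 0.012  0.731 -0.682]
 [ 1.    -0.007  0.009]
 [ 0.002 -0.682 -0.731]]
[ 23.6  45.6  83.9 -37.2  78.3 -43.3] [0.46126896 0.39338088 0.31418991]
n 5014 [[ 0.0485 -0.0815  0.0312]
 [ 0.0727  0.0286  0.07  ]
 [ 0.091   0.085   0.0934]]
```

View pics/w7.png

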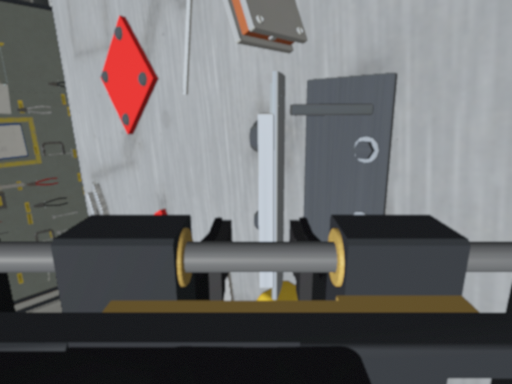

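View pics/s7.png

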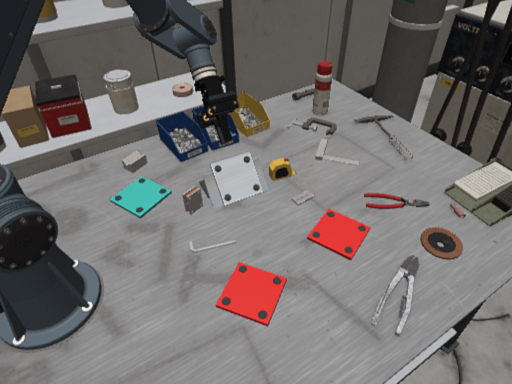

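>>> send_rows(
  moves=[
    [0.04,0.17,0,0,0,0,0.3],
    [0,0,0.5,0,0,0,0.3],
    [0,0,0.5,0,0,0,0.3],
    [0,0,0.5,0,0,0,0.3],
    [0,0,0.4,0,0,0,0.3],
    [0,0,0.35,0,0,0,0.3],
    [0,0,0,0,0,0,0.3],
  ],
)

```text
time_s: 18.55
position: [0.5244, 0.1201, 0.0807]
tcp_rot: [[-0.995, 0.076, -0.072], [0.105, 0.727, -0.679], [0.001, -0.682, -0.731]]
force: [0.1, -1.0, 0.5]
opening: 0.348
```

```bash
python3 edge.py w8.png; python3 -c "
from h import *;save('scene','s8.png')"
```

```text
tcp f [ 0.0684 -0.004   0.0807]
[[ 0.01   0.731 -0.682]
 [ 1.    -0.007  0.008]
 [ 0.001 -0.682 -0.731]]
[ 20.9  48.3  88.  -39.8  71.7 -40.6] [ 0.13907876 -0.95493306  0.54013126]
n 8672 [[ 0.0485 -0.055   0.0312]
 [ 0.072   0.0312  0.0707]
 [ 0.0981  0.085   0.1082]]
```

View pics/w8.png

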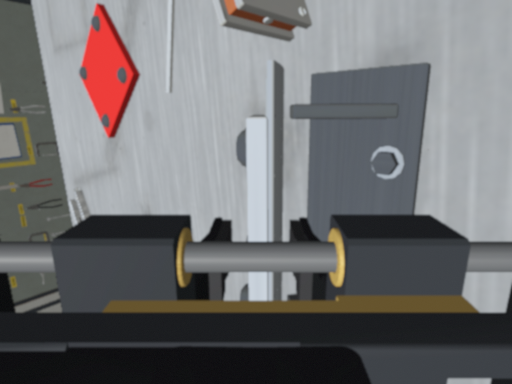

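View pics/s8.png

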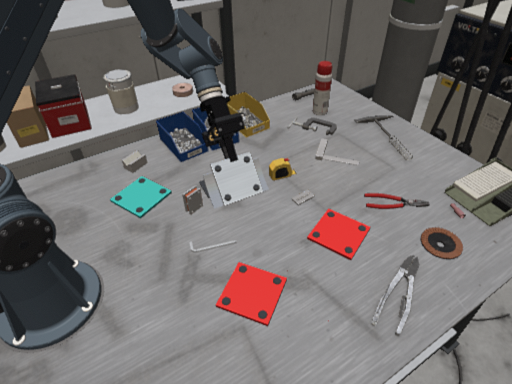

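>>> send_rows(
  moves=[
    [0,0,0,0,0,0,0.6],
    [0,0,0,0,0,0,1],
    [0,0,0,0,0,0,1],
    [0,0,0,0,0,0,1],
    [0,0,0,0,0,0,1],
  ],
)

```text
time_s: 19.27
position: [0.5249, 0.1199, 0.0823]
tcp_rot: [[-0.995, 0.076, -0.071], [0.104, 0.726, -0.68], [-0.0, -0.684, -0.73]]
force: [-0.0, -3.3, 5.6]
opening: 0.112
```

```bash
python3 edge.py w9.png; python3 pl.py
```

```text
tcp f [ 0.0682 -0.0045  0.0823]
[[ 0.01   0.73  -0.684]
 [ 1.    -0.007  0.006]
 [-0.    -0.684 -0.73 ]]
[ 20.9  48.2  87.9 -39.9  71.9 -40.6] [-2.19130826e-03 -3.29018536e+00  5.57731041e+00]
n 7750 [[ 0.049  -0.0376  0.0313]
 [ 0.074   0.0358  0.0865]
 [ 0.097   0.0851  0.1073]]
scene 0.92 plane [1.0542e+00 7.0000e-04 1.6600e-02] elev 46.512161408499686 res 0.002357191308515483 x [-0.00608934  0.07130379] z [0.00978169 0.0919014 ]
[-0.0556  0.0549] [-0.0569  0.0563] [-0.0571  0.0573] 
top 0.67 plane [ 1.0683 -0.0032  0.0162] elev 46.89109943048932 res 0.001926836669755475 x [-0.00440006  0.07179356] z [0.01061424 0.09242881]
[-0.0588  0.0506] [-0.0588  0.0513] [-0.0577  0.0517]
```

View pics/w9.png

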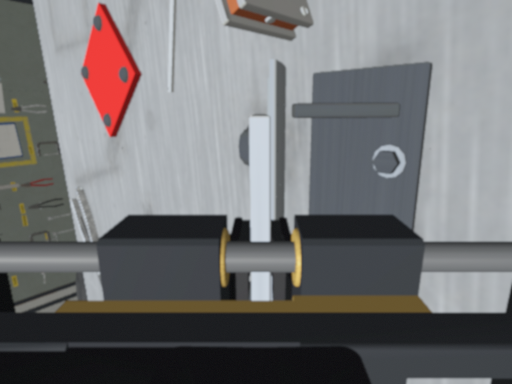

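>>> send_rows(
  moves=[
    [0,-0.15,0,0,0,0,1],
    [0,-0.3,0,0,0,0,1],
    [0,-0.6,0,0,0,0,1],
    [0,-0.9,0,0,0,0,1],
    [0,-1,0,0,0,0,1],
    [0,-1,0,0,0,0,1],
    [0,-1,0,0,0,0,1],
    [0,-1,0,0,0,0,1],
    [0,-1,0,0,0,0,1],
    [0,-0.7,0,0,0,0,1],
    [0,-0.4,0,0,0,0,1],
    [0,0,0,0,0,0,1],
  ],
)

```text
time_s: 21.02
position: [0.5096, -0.0259, 0.2188]
tcp_rot: [[-0.995, 0.077, -0.071], [0.105, 0.728, -0.678], [-0.001, -0.682, -0.732]]
force: [0.2, 0.1, -4.8]
opening: 0.113
```

```bash
python3 edge.py w10.png; python3 -c "
from h import *;save('scene','s10.png')"
```

```text
tcp f [-0.0784 -0.003   0.2188]
[[ 0.01   0.732 -0.682]
 [ 1.    -0.008  0.006]
 [-0.001 -0.682 -0.732]]
[  7.4  32.   96.  -44.5  71.  -54.2] [ 0.17475099  0.05075266 -4.8391673 ]Traceback (most recent call last):
  File "edge.py", line 9, in <module>
    q=F[m]; print('n',len(q),np.percentile(q,[0.5,50,99.5],axis=0).round(4))
                             ~~~~~~~~~~~~~^^^^^^^^^^^^^^^^^^^^^^^^
    return _quantile_unchecked(
        a, q, axis, out, overwrite_input, method, keepdims, weights)
    return _ureduce(a,
                    func=_quantile_ureduce_func,
    ...<5 lines>...
                    overwrite_input=overwrite_input,
                    method=method)
    r = func(a, **kwargs)
    result = _quantile(arr,
                       quantiles=q,
    ...<2 lines>...
                       out=out,
                       weights=wgt)
    slices_having_nans = np.isnan(arr[-1, ...])
                                  ~~~^^^^^^^^^
IndexError: index -1 is out of bounds for axis 0 with size 0
```

View pics/s10.png

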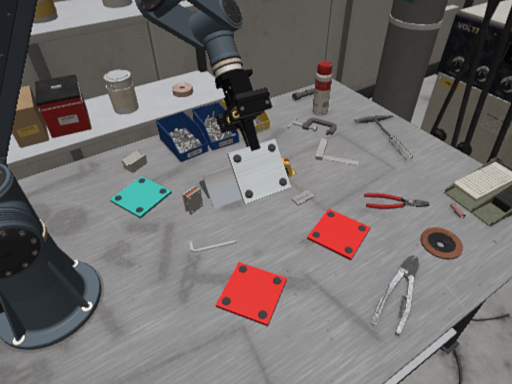

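>>> send_rows(
  moves=[
    [0,0,0,-0.4,0,0,1],
    [0,0,0,-0.8,0,0,1],
    [0,0,0,-0.8,0,0,1],
    [0,0,0,-0.8,0,0,1],
    [0,0,0,-0.8,0,0,1],
    [0,0,0,-0.8,0,0,1],
    [0,0,0,-0.8,0,0,1],
    [0,0,0,-0.8,0,0,1],
    [0,0,0,-0.8,0,0,1],
    [0,0,0,-0.8,0,0,1],
    [0,0,0,-0.8,0,0,1],
    [0,0,0,-0.8,0,0,1],
  ],
)

```text
time_s: 22.62
position: [0.5088, -0.0265, 0.2174]
tcp_rot: [[-0.995, 0.067, 0.075], [0.1, 0.653, 0.751], [0.001, 0.755, -0.656]]
force: [-0.8, 0.7, -5.0]
opening: 0.11
```

>>> send_rows(
  moves=[
    [0,0,0,-0.4,0,0,1],
    [0,0,0,0,0,0,1],
  ],
)

```text
time_s: 22.88
position: [0.5089, -0.0267, 0.2163]
tcp_rot: [[-0.995, 0.065, 0.08], [0.102, 0.6, 0.793], [0.004, 0.797, -0.604]]
force: [0.1, 0.7, -5.4]
opening: 0.111
```

```bash
cat > st.py <<'E'
from wr import *
import sys
s=status.read_state()
p=tof(s['position']); R=Rf.T@s['tcp_rot']
print('tcp f',p.round(4)); print(R.round(3)); print(s['joint_positions'].round(1),s['force'].round(1),s['opening'],s['time_s'],'tau',np.degrees(np.arctan2(R[0,2],-R[2,2])))
save('scene',sys.argv[1])
E
python3 st.py s11.png
```

```text
tcp f [-0.0793 -0.0024  0.2163]
[[ 0.008  0.604  0.797]
 [ 1.    -0.008 -0.004]
 [ 0.004  0.797 -0.604]]
[ -40.6   35.3   98.6   41.    84.9 -143.3] [ 0.1  0.7 -5.4] 0.11055537854881173 22.875 tau 52.84486809481703
```

View pics/s11.png

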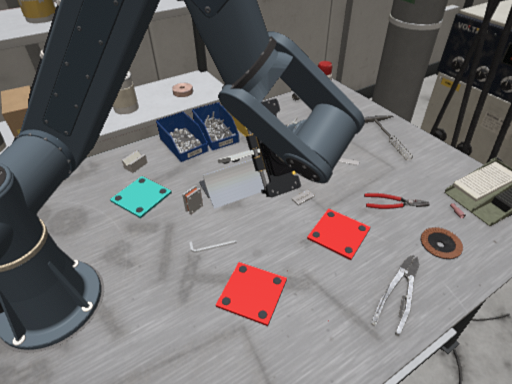

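>>> send_rows(
  moves=[
    [0,-0.75,0.35,0,0,0,1],
    [0,-0.75,0.35,0,0,0,1],
    [0,-0.75,0.35,0,0,0,1],
    [0,-0.75,0.35,0,0,0,1],
    [0,-0.75,0.35,0,0,0,1],
    [0,-0.6,0.28,0,0,0,1],
    [0,-0.4,0.18,0,0,0,1],
    [0,-0.3,0.14,0,0,0,1],
    [0,0,0,0,0,0,1],
  ],
)

```text
time_s: 24.05
position: [0.5066, -0.0546, 0.0821]
tcp_rot: [[-0.995, 0.063, 0.083], [0.104, 0.598, 0.795], [0.0, 0.799, -0.601]]
force: [0.5, -0.5, -4.7]
opening: 0.111
```

```bash
python3 st.py s12.png
```

```text
tcp f [-0.1073 -0.0027  0.0821]
[[ 0.01   0.601  0.799]
 [ 1.    -0.006 -0.008]
 [ 0.     0.799 -0.601]]
[ -43.    49.2   99.    41.3   75.1 -154.1] [ 0.5 -0.5 -4.7] 0.11128379302750292 24.05 tau 53.02161894701954
```

View pics/s12.png

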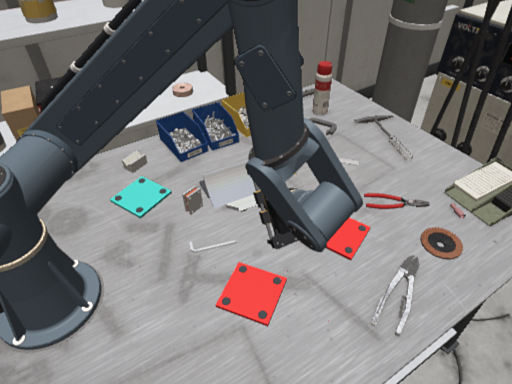

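>>> send_rows(
  moves=[
    [0,-0.2,0.15,0,0,0,1],
    [0,-0.12,0.09,0,0,0,1],
    [0,0,0,0,0,0,1],
  ],
)

```text
time_s: 24.48
position: [0.5065, -0.0545, 0.0722]
tcp_rot: [[-0.995, 0.063, 0.083], [0.104, 0.598, 0.794], [0.0, 0.799, -0.602]]
force: [0.3, -1.3, -4.8]
opening: 0.111
```

>>> send_rows(
  moves=[
    [0,-0.05,0.04,0,0,0,1],
    [0,0,0,0,0,0,1],
  ],
)

```text
time_s: 24.72
position: [0.5066, -0.0545, 0.0708]
tcp_rot: [[-0.995, 0.063, 0.083], [0.104, 0.599, 0.794], [-0.0, 0.799, -0.602]]
force: [-0.1, -0.7, -4.2]
opening: 0.113
```

>>> send_rows(
  moves=[
    [0,-0.05,0.04,0,0,0,1],
    [0,0,0,0,0,0,1],
  ],
)

```text
time_s: 24.98
position: [0.5066, -0.0544, 0.0695]
tcp_rot: [[-0.995, 0.063, 0.083], [0.104, 0.598, 0.795], [-0.0, 0.799, -0.601]]
force: [0.3, -0.5, -3.9]
opening: 0.114
```

>>> send_rows(
  moves=[
    [0,-0.05,0.04,0,0,0,1],
    [0,0,0,0,0,0,1],
  ],
)

```text
time_s: 25.22
position: [0.5067, -0.0544, 0.0682]
tcp_rot: [[-0.995, 0.063, 0.084], [0.104, 0.597, 0.795], [-0.0, 0.8, -0.601]]
force: [-0.6, -1.8, 0.7]
opening: 0.112
```

>>> send_rows(
  moves=[
    [0,-0.05,0.04,0,0,0,1],
    [0,0,0,0,0,0,1],
  ],
)

```text
time_s: 25.48
position: [0.5068, -0.0545, 0.0667]
tcp_rot: [[-0.995, 0.062, 0.084], [0.105, 0.597, 0.795], [-0.001, 0.8, -0.601]]
force: [0.2, -3.9, 4.6]
opening: 0.111
```

```bash
python3 st.py s13.png
python3 - <<'E'
from wr import *
s,c,W=wrist('w13.png')
E
```

```text
tcp f [-0.1071 -0.0029  0.0667]
[[ 0.01   0.601  0.799]
 [ 1.    -0.006 -0.008]
 [-0.001  0.8   -0.601]]
[ -43.    50.8   98.9   41.6   74.  -155.3] [ 0.2 -3.9  4.6] 0.11076910666945075 25.475 tau 53.08542309530891
```

View pics/w13.png

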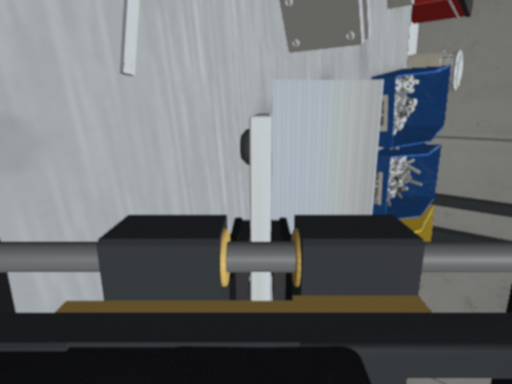

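>>> send_rows(
  moves=[
    [0,0.12,0,0,0,0,0],
    [0,0.16,0,0,0,0,0],
    [0,0.16,0,0,0,0,0],
    [0,0.16,0,0,0,0,0],
    [0,0.1,0,0,0,0,0],
    [0,0,0,0,0,0,0],
  ],
)

```text
time_s: 26.32
position: [0.5075, -0.0435, 0.08]
tcp_rot: [[-0.995, 0.063, 0.083], [0.104, 0.598, 0.794], [0.0, 0.799, -0.602]]
force: [1.0, 0.6, -3.0]
opening: 0.496
```

```bash
python3 st.py s14.png
python3 - <<'E'
from wr import *
s,c,W=wrist('w14.png')
E
```

```text
tcp f [-0.0961 -0.0026  0.08  ]
[[ 0.009  0.602  0.799]
 [ 1.    -0.006 -0.007]
 [ 0.     0.799 -0.602]]
[ -42.1   49.2   99.7   42.1   74.2 -154.3] [ 1.   0.6 -3. ] 0.49610373095941823 26.325 tau 53.005436453433
```

View pics/w14.png

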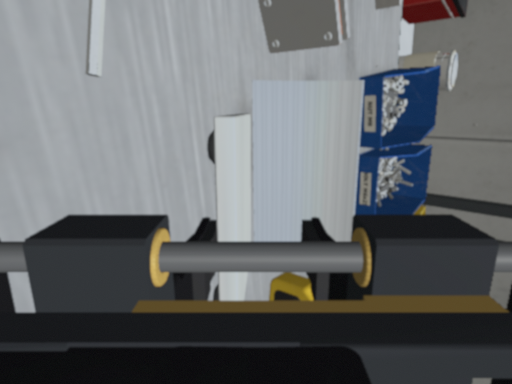

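>>> send_rows(
  moves=[
    [0,-0.23,0,0.3,0,0,0],
    [0,-0.23,0,0.3,0,0,0],
    [0,-0.23,0,0.3,0,0,0],
    [0,-0.23,0.12,0.27,0,0,0],
    [0,-0.23,0.12,0.27,0,0,0],
    [0,-0.23,0.12,0.27,0,0,0],
    [0,0,0,0,0,0,0],
  ],
)

```text
time_s: 27.3
position: [0.5055, -0.0614, 0.0487]
tcp_rot: [[-0.995, 0.084, 0.06], [0.103, 0.805, 0.584], [0.0, 0.587, -0.81]]
force: [0.9, -1.6, -1.3]
opening: 0.502
```

```bash
python3 st.py s15.png
python3 - <<'E'
from wr import *
s,c,W=wrist('w15.png')
E
```

```text
tcp f [-0.1141 -0.0023  0.0487]
[[ 0.009  0.81   0.587]
 [ 1.    -0.007 -0.005]
 [ 0.     0.587 -0.81 ]]
[ -38.    45.3  102.3   35.5   58.9 -148. ] [ 0.9 -1.6 -1.3] 0.5020608675781265 27.3 tau 35.92973682065166
```

View pics/w15.png

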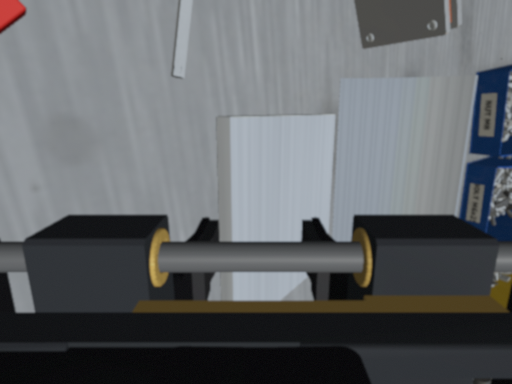

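View pics/s15.png

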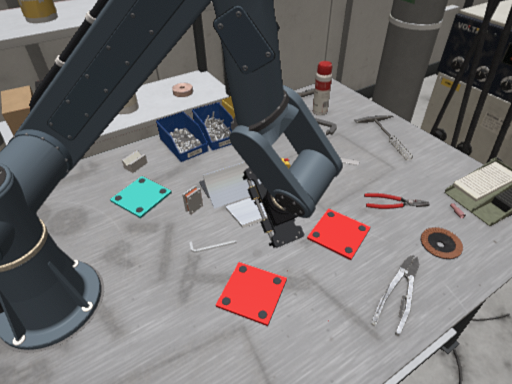

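```bash
cat > face.py <<'E'
from wr import *
import sys
s,c,W=wrist(sys.argv[1]); F=tof(W)
v=190
for u in range(215,420,8): print(u,F[v,u].round(4))
E
python3 face.py w16.png
```

```text
215 [-0.1148  0.0133 -0.0016]
223 [-0.1327  0.025   0.0412]
231 [-0.1313  0.0259  0.0467]
239 [-0.1255  0.0245  0.0447]
247 [-0.1189  0.0229  0.0419]
255 [-0.1136  0.022   0.0416]
263 [-0.1058  0.0201  0.0383]
271 [-0.0988  0.0186  0.0365]
279 [-0.0914  0.017   0.0346]
287 [-0.0823  0.0149  0.0313]
295 [-0.0724  0.0126  0.0277]
303 [-0.0617  0.0101  0.0238]
311 [-0.0499  0.0073  0.0195]
319 [-0.0389  0.005   0.0168]
327 [-0.0254  0.002   0.0123]
335 [-0.0006 -0.0047 -0.0012]
343 [ 0.0054 -0.005   0.0024]
351 [ 0.0109 -0.005   0.0065]
359 [ 0.0165 -0.0051  0.0104]
367 [ 0.0232 -0.0055  0.0136]
375 [ 0.0269 -0.005   0.019 ]
383 [ 0.0316 -0.0048  0.0235]
391 [ 0.0359 -0.0046  0.0282]
399 [ 0.0404 -0.0043  0.0328]
407 [ 0.0444 -0.004   0.0375]
415 [ 0.0472 -0.0034  0.0428]
```

>>> send_rows(
  moves=[
    [0,0,0.16,0,0,0,0],
    [0,0,0.16,0,0,0,0],
    [0,0,0,0,0,0,0],
  ],
)

```text
time_s: 27.82
position: [0.506, -0.0569, 0.0418]
tcp_rot: [[-0.995, 0.085, 0.06], [0.104, 0.805, 0.584], [0.001, 0.587, -0.81]]
force: [0.0, -0.9, -1.6]
opening: 0.501
```

```bash
sed -i 's/range(215,420,8)/range(207,345,12)/' face.py; python3 face.py w17.png;python3 st.py s17.png
```

```text
207 [-0.1196  0.0165 -0.0003]
219 [-0.1291  0.0247  0.0325]
231 [-0.1263  0.0258  0.0396]
243 [-0.1188  0.0244  0.0387]
255 [-0.1095  0.0223  0.0358]
267 [-0.0991  0.02    0.0326]
279 [-0.0888  0.0179  0.0304]
291 [-0.0769  0.0154  0.0274]
303 [-0.0644  0.0129  0.0248]
315 [-0.0489  0.0095  0.0202]
327 [-0.0332  0.0063  0.0168]
339 [-0.014   0.0021  0.0116]
tcp f [-0.1096 -0.0024  0.0419]
[[ 0.009  0.81   0.587]
 [ 1.    -0.008 -0.005]
 [ 0.001  0.587 -0.81 ]]
[ -37.6   46.   102.6   36.1   58.  -148.4] [ 0.3 -0.1 -1.8] 0.5022542393137625 27.875 tau 35.94362445692337
```

View pics/w17.png

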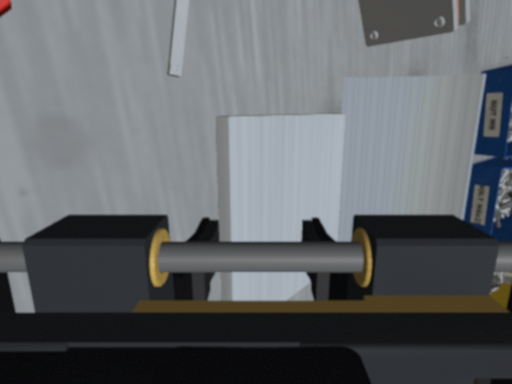

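>>> send_rows(
  moves=[
    [0,-0.06,0.08,0,0,0,0],
    [0,-0.06,0.08,0,0,0,0],
    [0,-0.06,0.08,0,0,0,0],
    [0,-0.06,0.08,0,0,0,0],
    [0,0,0,0,0,0,0],
  ],
)

```text
time_s: 28.55
position: [0.5061, -0.0574, 0.0319]
tcp_rot: [[-0.995, 0.084, 0.061], [0.104, 0.806, 0.583], [0.0, 0.587, -0.81]]
force: [-0.3, -1.8, -1.4]
opening: 0.503
```

```bash
python3 face.py w18.png;python3 st.py s18.png
```

```text
207 [-0.1246  0.019  -0.001 ]
219 [-0.1296  0.0246  0.0226]
231 [-0.1272  0.0258  0.0304]
243 [-0.1199  0.0245  0.0298]
255 [-0.1115  0.0229  0.0282]
267 [-0.1032  0.0214  0.0275]
279 [-0.0928  0.0192  0.0249]
291 [-0.0828  0.0174  0.0237]
303 [-0.0713  0.0151  0.0217]
315 [-0.058   0.0124  0.0187]
327 [-0.0462  0.0104  0.0183]
339 [-0.0305  0.0073  0.0152]
tcp f [-0.11   -0.0026  0.032 ]
[[ 0.009  0.81   0.587]
 [ 1.    -0.008 -0.005]
 [ 0.     0.587 -0.81 ]]
[ -37.6   47.   102.6   36.5   57.1 -149.1] [-0.4 -1.3 -1.3] 0.5002249685245325 28.6 tau 35.91063700233883
```

>>> send_rows(
  moves=[
    [0,-0.06,0.08,0,0,0,0],
    [0,-0.06,0.08,0,0,0,0],
    [0,-0.06,0.08,0,0,0,0],
    [0,0,0,0,0,0,0],
  ],
)

```text
time_s: 29.15
position: [0.5062, -0.0575, 0.0244]
tcp_rot: [[-0.995, 0.085, 0.061], [0.104, 0.805, 0.583], [0.0, 0.587, -0.81]]
force: [-1.4, -1.4, -0.8]
opening: 0.5
```

```bash
python3 face.py w19.png;python3 st.py s19.png
```

```text
207 [-0.1282  0.021  -0.0013]
219 [-0.1297  0.0246  0.0151]
231 [-0.1277  0.026   0.0235]
243 [-0.1203  0.0246  0.0227]
255 [-0.113   0.0235  0.0226]
267 [-0.1038  0.0216  0.0206]
279 [-0.0946  0.0199  0.0195]
291 [-0.0854  0.0183  0.019 ]
303 [-0.0758  0.0168  0.0188]
315 [-0.0644  0.0147  0.0174]
327 [-0.0528  0.0127  0.0167]
339 [-0.0398  0.0103  0.0154]
tcp f [-0.1102 -0.0026  0.0245]
[[ 0.01   0.81   0.587]
 [ 1.    -0.008 -0.005]
 [ 0.     0.587 -0.81 ]]
[ -37.6   47.8  102.6   36.8   56.5 -149.7] [-0.  -1.4 -1.9] 0.5011120721759232 29.2 tau 35.91078724588307
```

>>> send_rows(
  moves=[
    [0,-0.1,-0.07,0,0,0,0],
    [0,-0.1,-0.07,0,0,0,0],
    [0,-0.1,-0.07,0,0,0,0],
    [0,-0.15,-0.1,0,0,0,0],
    [0,-0.15,-0.1,0,0,0,0],
    [0,0,0,0,0,0,0],
  ],
)

```text
time_s: 30.0
position: [0.5045, -0.0761, 0.0241]
tcp_rot: [[-0.995, 0.085, 0.062], [0.105, 0.806, 0.583], [-0.0, 0.586, -0.81]]
force: [0.0, -0.2, -0.4]
opening: 0.504
```

```bash
python3 face.py w20.png;python3 st.py s20.png
```

```text
207 [-0.1471  0.021  -0.0012]
219 [-0.1393  0.0195 -0.0022]
231 [-0.132   0.0185 -0.0014]
243 [-0.1306  0.0205  0.0092]
255 [-0.1266  0.021   0.015 ]
267 [-0.1186  0.0198  0.0152]
279 [-0.11    0.0184  0.0151]
291 [-0.1008  0.0169  0.015 ]
303 [-0.0907  0.0152  0.0145]
315 [-0.0809  0.0137  0.015 ]
327 [-0.0699  0.012   0.0149]
339 [-0.0592  0.0104  0.0157]
tcp f [-0.1286 -0.0025  0.0241]
[[ 0.01   0.81   0.586]
 [ 1.    -0.008 -0.006]
 [-0.     0.586 -0.81 ]]
[ -39.3   48.1  101.6   35.5   57.6 -150. ] [-0.8  0.1  0. ] 0.50384997083891 30.05 tau 35.904643824751005
```

View pics/w20.png

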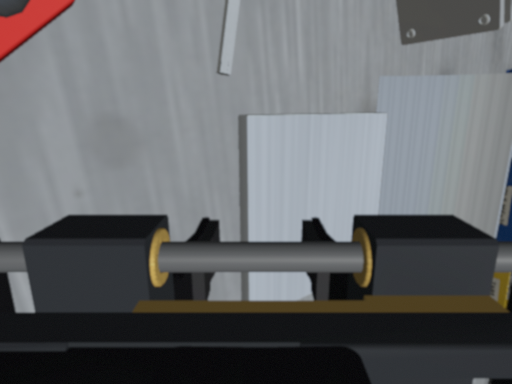

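>>> send_rows(
  moves=[
    [0,0,-0.4,0,0,0,0],
    [0,0,-0.8,0,0,0,0],
    [0,0,-1,0,0,0,0],
    [0,0,-1,0.5,0,0,0],
    [0,0,-1,0.5,0,0,0],
    [0,0,-1,0.5,0,0,0],
    [0,0,-0.5,0.5,0,0,0],
    [0,0,0,0,0,0,0],
  ],
)

```text
time_s: 31.1
position: [0.497, -0.1498, 0.1464]
tcp_rot: [[-0.995, 0.098, 0.031], [0.102, 0.957, 0.271], [-0.003, 0.273, -0.962]]
force: [0.1, -0.0, 0.0]
opening: 0.501
```

```bash
python3 st.py s21.png
python3 - <<'E'
from wr import *
from fit import square
for n in ['top','scene']:
    c=save(n,n+'22.png'); W=wpts(c)
    for t in ['plate','magnet','coupon','hex_key','tape']:
        for m in models.masks_of(n,t)[:5]:
            w=W[cv2.erode(m['mask'].astype(np.uint8),np.ones((2,2))).astype(bool)&(c['depth']>0)]
            q=tof(w)
            if t=='plate':
                if not(-.2<np.median(q[:,0])<.1 and abs(np.median(q[:,1]))<.09): continue
                A=np.c_[q[:,:2]-q[:,:2].mean(0),np.ones(len(q))]; co=np.linalg.lstsq(A,q[:,2],rcond=None)[0]
                print(n,'plate f',np.round(square(q)[0],4),square(q)[1],'z',co[2],'slopes deg',np.degrees(co[:2]))
            else: print(n,t,round(m['confidence'],2),np.median(w,0).round(3))
E
```

```text
tcp f [-0.2029 -0.0022  0.1464]
[[ 0.008  0.962  0.273]
 [ 1.    -0.007 -0.005]
 [-0.003  0.273 -0.962]]
[ -37.4   30.8   99.1   15.8   59.4 -130.7] [ 0.1 -0.   0. ] 0.5012380946813473 31.1 tau 15.833236601069895
top plate f [-0.0732 -0.0507] (0.026277750730514526, 0.11516867578029633) z 0.016449055027494903 slopes deg [-0.11629721  0.53453634]
top coupon 0.82 [ 0.658 -0.041  0.007]
top tape 0.55 [0.654 0.07  0.056]
scene plate f [-0.1207  0.0018] (0.11864129453897476, 0.21669435501098633) z 0.016026057377461298 slopes deg [0.26559588 0.12026016]
scene magnet 0.67 [0.381 0.082 0.041]
scene coupon 0.43 [ 0.502 -0.027  0.016]
scene hex_key 0.54 [ 0.356 -0.059  0.005]
```

View pics/top22.png

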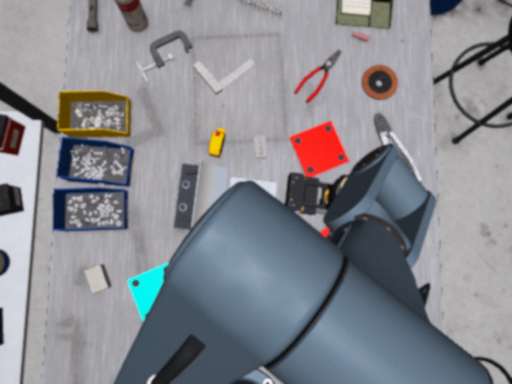

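View pics/scene22.png

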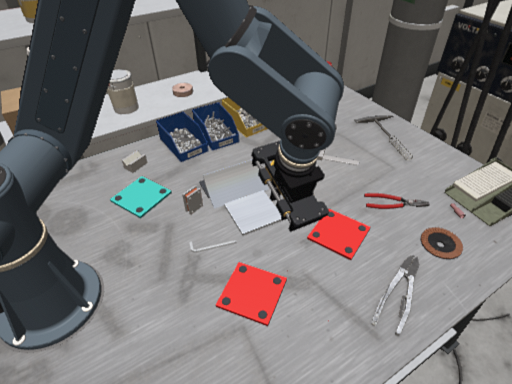

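```bash
python3 -c "
from rig import bot
print(bot.hand_in())"
```

```text
the job is handed in; nothing more can be done
None
```

The plate now stands on its four feet in front of the fence, and the job was handed in at about 31 s. The hand-in gives no verdict.

**What I did:** I pushed the plate up the fence with two open fingers until it leaned there at about 47°. I then gripped its upper edge, lifted it off the fence and turned it over backwards. I set its lower edge on the bench and lowered it the rest of the way on one finger.

**Last checks:**
- **Plate:** it lies level (slopes within about 0.5°), with the plain face up about 16 mm above the bench.
- **Position:** its centre is about 70 mm before the toe line and close to the fence's middle. This comes from the wrist camera, because the arm partly hid the plate in the final top view. The final network boxes were unreliable: the top mask was only partial, and the scene mask came out too long.
- **Loose things:** the measured positions match the start to within about 15 mm or better. The tape and coupon, seen by the same camera both times, moved 3 mm or less. The magnet and hex key could only be compared with the scene camera, or across cameras. One scene detection of the coupon was really the plate, and I disregarded it.
- **Robot:** it was clear of everything and read no contact force.

While I lowered it, the plate slid a few millimetres towards the fence with the finger, so I finished the lowering straight down. I saw no drop or fast turn, but I did not measure the turning speed directly.

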